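# Put the dropper bottle away in the latched light-tight case

## Task

The small dropper bottle is light sensitive and has to go into the light-tight flip-lid case. Press the thumb latch under the lid's visor so that the lid pops open, set the dropper bottle down gently and upright on the floor of the case, then push the lid down until it snaps shut and stays shut. Leave the other things on the worktop where they are.

Things in the scene. Friction and masses are not known exactly. Their poses are not given: they have to be found in the camera images.
- case: White case with grey lid, fixed. Origin: centre of its underside; own -x is the front (latch side), +x the rear (hinge side), z up. Open box 80 (x) by 108 mm (y), walls and floor 4 mm, rim 68 mm high, one compartment 72 by 100 mm. With the lid shut it is 87 mm high; a visor 46 mm wide juts 34 mm from the lid's front, 70 to 76 mm above the worktop, over the latch.
- bay (a point): Centre of the case's inner floor, 4 mm above the worktop.
- thumb_pad (a point): Centre of the outer face of the latch paddle (black, 36 mm along case y, 22 mm along its slope), 65 mm in front of the case's centre, 30 mm above the worktop, in the visor's shade (visor edge 9 mm farther front, 40 mm higher). Press square to it with shut fingers, 40 degrees from vertical, rearward (case +x) and down; a tool leaning 35 to 50 degrees to the front clears the visor.
- case_latch (a joint): Angle of the rocker latch (the paddle): 0 at rest, grows as the paddle is pressed, stop at 0.34 rad (paddle centre moved 6.5 mm). It frees the lid at about 0.25 rad (5 mm). Pressing takes 1.3 N at first, 4.5 N at the stop; it springs back.
- case_lid (a joint): Angle of the lid: 0 shut, 1.9 rad fully open (upright, leaning 19 degrees back). Once freed, a spring swings it fully open in about a second and holds it there. Pushing it back takes 1 to 3 N near its front, and about 8 to 12 N at the end to snap it into the latch; let go before the snap it springs open again. Latched it reads under 0.03.
- lid_hinge (a point): Middle of the lid's hinge line, on the rear rim of the case (40 mm behind its centre, 69 mm high); the hinge line runs along the case's y.
- lid_top (a point): Point on the lid's outer face, on its middle line, 68 mm from the hinge line and 18 mm above it when shut: where the lid can be pushed. Turns with the lid; its z axis points out of the lid's outer face.
- dropper: The small round dark bottle with a dark cap, 31 mm in diameter, 72 mm high, the smallest of three bottles that stand together, loose and upright on the worktop. Origin: centre of its underside, z up along the bottle. Grip it round the shoulder or body, 45 to 60 mm above its foot.
- reagent_clear: Bystander: white-capped clear bottle, 45 mm in diameter, 118 mm high, loose. Origin: centre of its underside.
- squeeze_bottle: Bystander: white bottle with a narrow nozzle, 43 mm in diameter, 125 mm high, loose. Origin: centre of its underside.
- petri_0: Bystander: flat round dish, 91 mm across, 15 mm high, loose. Origin: centre of its underside.
- tape_roll: Bystander: roll of tape lying flat, 85 mm across, 19 mm high, loose. Origin: centre of its underside.
- timer: Bystander: small bench timer, 37 by 68 by 49 mm, loose. Origin: centre of its underside.

How it is judged:
By the outcome, as a careful person would: the job done as asked, in the order asked, and still so for the second after the job is handed in, with the robot touching nothing.
It also fails if it takes over 61 s, if anything falls off the work surface, if the arm or the gripper's body presses on something with over 40 N, if the wrist force passes 120 N, or if a joint passes its speed limit or range.

## Robot

A 6-joint arm with a two-finger parallel gripper is mounted at the origin on a cart in front of the work surface, level with it; the furniture and walls round the work are solid. World frame = base frame: x ahead of the robot, y to its left, z up, the work surface at z = 0. Lengths are in mm, angles in degrees, forces in N, time in s.
With the tool pointing down it reaches from about 350 to 850 mm from the base axis. Payload 8.1 kg.
Tool frame: the origin (TCP) lies midway between the tips of the shut fingers; the grasp point (between the pads) lies 19 mm behind it; z points along the fingers, y is the line along which they close (so a half turn about z gives the same grasp; the last joint's range is limited). The gripper opens to 85 mm and grips with 20 to 120 N. Pads are 22 mm wide; open, the fingers measure 114 mm over their backs; the gripper's body (76 mm by 85 mm) begins 54 mm behind the grasp point. The pads swing forward as they close: fully open they stand 13 mm farther back than shut.
Start: joints at [-4.893, 7.471, 85.268, -0, 87.261, -4.893], TCP at [600.004, 0.022, 231.292] pointing down, gripper open.
Joint ranges: [-169.43, 169.43], [-51.17, 129.36], [1.28, 143.12], [-76.62, 256.62], [0, 156.53], [-152.29, 152.29]. Speed limits (degrees/s): [136.94, 136.94, 159.86, 180, 180, 180].

## Interface

Orientations are given as [roll, pitch, yaw] about the fixed x, y, z axes, in that order (R = Rz(yaw) Ry(pitch) Rx(roll)).
In Python, from bench import r, vision, monitor gives the robot as it stands (r), with the cameras (vision) and the readings (monitor).
- The arm moves only by the tool steer_hand, called after "Request:" as name(argument=value, ...) on one line, values as JSON. Schema: {"type":"object","properties":{"plan":{"type":"array","items":{"type":"array","items":{"type":"array","items":{"type":"number"},"minItems":7,"maxItems":7},"minItems":1,"maxItems":8},"minItems":1,"maxItems":1},"grip_n":{"type":"number"},"only":{"type":"string"},"quiet":{"type":"boolean"},"lines":{"type":"string"}},"required":["plan"],"additionalProperties":false}. plan is a list that holds a single list of rows (three levels of brackets), with 1 to 8 rows, each of 7 numbers: a rotation vector rx, ry, rz in a scale on which 1.0 is 90 degrees, then dx, dy, dz in normalised numbers (1 is 400 mm), then the finger opening in mm; each row is the pose to reach, as a shift and turn from the pose commanded when the call began, along the tool's axes at that moment; what a row does not reach only later rows make up. A row lasts 1/8 s, in which the tool goes at most 62.5 mm and 10.7 degrees, less where a joint would pass 70% of its speed; a pose out of reach is approached as far as the arm can. The fingers move at their own pace and stop on an object; grip_n is the grip in N (left out, the last holds). Time passes only in rows, so rows that do not move let the fingers close. The tool returns the time, the measured TCP pose, the force, the opening and the grip force at its end. only (a regular expression) keeps the lines of the reply that match it, lines (a string "A,B") keeps lines A to B, and quiet returns only ok. Input that does not fit is refused with a message, and nothing moves.
- monitor.sense(): the state, without advancing time (a new reading comes with each control period).
- vision.snapshot(name): name is "scene" or "side" or "wrist"; returns a dict with "pixels" (420x560x3 uint8, blue, green, red), "fx", "fy", "cx", "cy" (pixels), "pose" (4x4, takes a point from camera to world coordinates). Camera axes: x right, y up, looking along -z (the intrinsics and any distortion apply to the point x, -y, -z); pixel columns grow to the right and rows downward; lengths in mm; the calibration is good to about 2 mm. A picture is of the moment at which its call begins. There is no depth.
- r.hand_in(): hands the job in; it is judged then, once.
The state is a dict: "time": time; "joint_pos": joint angles; "qd": joint speeds; "joint_efforts": joint torques, N m; "tool_pos": TCP position; "tcp_rot": TCP orientation; "ft_force": force on the tool from outside, world axes, zero at the start; "wrist_torque": the same for the moment, N m; "finger_gap": finger opening in mm; "grip_force": force on a finger pad.
Only numpy, scipy, OpenCV 4.12 (cv2) and the standard library are available. Lean on these libraries where they do the work, as an engineer would, in place of code of your own. Each camera call takes 0.05 s, during which the arm holds its last target. There are 200 camera calls.

## Working session

There is one attempt and no reset: what is moved stays moved. The work goes in short steps, Python scripts to look and compute and a tool call to move; the robot and the scene stay as the last step left them, time stands still between calls to the robot, and variables do not carry over. Pictures are saved under pics/ and viewed, at most 10 in all, crops included, and the job is handed in when it is done.

```bash
ls; mkdir -p pics
```

Run:
```python
from bench import r, vision, monitor
import cv2,numpy as np
for n in("scene","side"):
    s=vision.snapshot(n); cv2.imwrite(f"pics/{n}0.png",s["pixels"]); print(n,{k:s[k] for k in s if k!="pixels"})
    np.savez(f"pics/{n}0.npz",**s)
a=cv2.imread("pics/scene0.png");b=cv2.imread("pics/side0.png")
```

```text
bench.py
pics
scene {'fx': 403.03132672573867, 'fy': 403.03132672573867, 'cx': 277.6270426480819, 'cy': 214.88358654616613, 'pose': array([[ 7.36839373e-01,  4.16674791e-01, -5.32400092e-01,
         2.22823882e+01],
       [-6.75979908e-01,  4.41369007e-01, -5.90122499e-01,
        -5.80232270e+02],
       [-1.09042692e-02,  7.94717257e-01,  6.06881849e-01,
         6.88133635e+02],
       [ 0.00000000e+00,  0.00000000e+00,  0.00000000e+00,
         1.00000000e+00]])}
side {'fx': 429.365034872893, 'fy': 429.365034872893, 'cx': 284.7590488909409, 'cy': 203.36879874983788, 'pose': array([[-8.14190674e-01,  2.96171246e-01, -4.99375750e-01,
         4.81715027e+01],
       [-5.80327522e-01, -4.41367734e-01,  6.84408132e-01,
         7.16707241e+02],
       [-1.77063345e-02,  8.47040209e-01,  5.31233818e-01,
         6.27275052e+02],
       [ 0.00000000e+00,  0.00000000e+00,  0.00000000e+00,
         1.00000000e+00]])}
```

View pics/scene0.png

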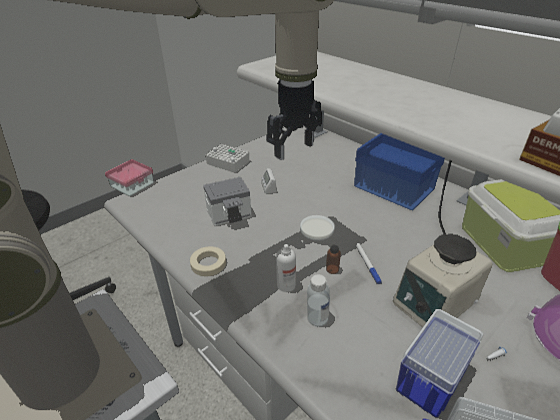

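View pics/side0.png

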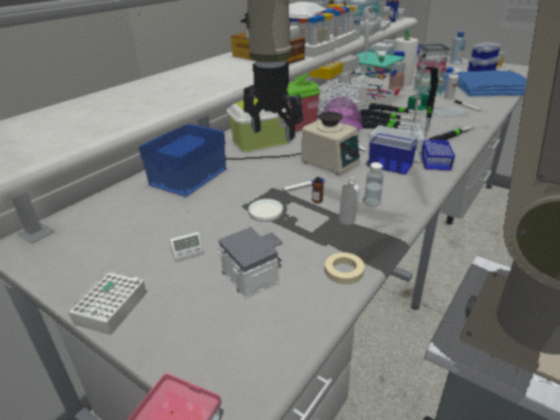

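The case is at about scene (228,200) and side (250,260), and the dropper at scene (334,260) and side (318,190). Next I'll zoom in.

Run:
```python
import cv2,numpy as np
a=cv2.imread("pics/scene0.png");b=cv2.imread("pics/side0.png")
def c(im,x,y,w,h,k): return cv2.resize(im[y:y+h,x:x+w],None,fx=k,fy=k,interpolation=cv2.INTER_CUBIC)
t=np.hstack([c(a,195,170,66,60,6),c(b,212,220,66,75,6)[:360]])
u=np.hstack([c(a,270,235,66*1+14,40,5)[:200,:396],c(b,300,165,80,40,5)[:200,:396]])
cv2.imwrite("pics/z.png",np.vstack([t,u]))
print(t.shape,u.shape)
```

```text
(360, 792, 3) (200, 792, 3)
```

View pics/z.png

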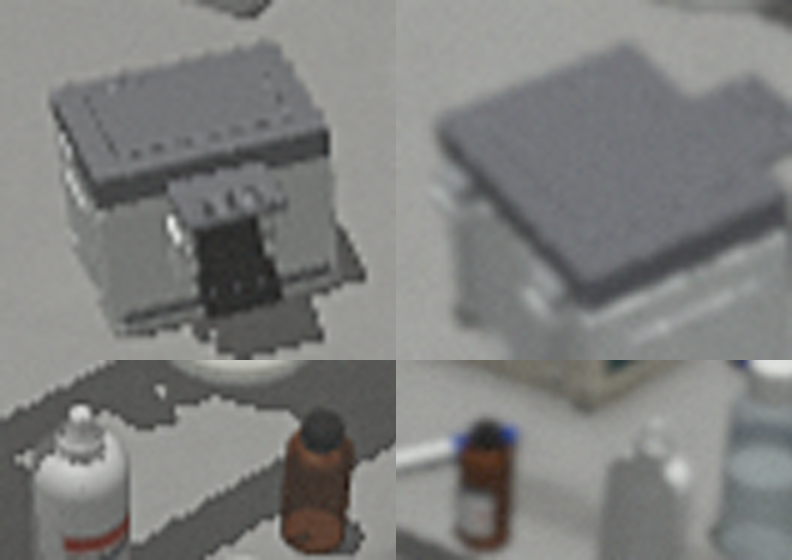

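The picture shows the lid's top face, with the visor toward the robot's right (scene). The dropper's cap is at scene (334.8,245.5) and side (318.4,177.5). Now I cast rays.

Create h.py:
```python
import numpy as np
def ray(s,u,v):
    P=s["pose"]; d=P[:3,:3]@[(u-s["cx"])/s["fx"],-(v-s["cy"])/s["fy"],-1]; return P[:3,3],d
def onz(s,u,v,z):
    o,d=ray(s,u,v); return o+d*(z-o[2])/d[2]
def tri(rs):
    A=0;b=0
    for o,d in rs:
        d=d/np.linalg.norm(d);M=np.eye(3)-np.outer(d,d);A=A+M;b=b+M@o
    return np.linalg.solve(A,b)
```

Run:
```python
from h import *
np.set_printoptions(precision=1,suppress=True)
a=np.load("pics/scene0.npz");b=np.load("pics/side0.npz")
# FL? order: A..: front near edge pts
S=[(203.7,185.8),(240.8,177.2),(249.7,191.7),(211.2,201.7)]
D=[(219.3,240.3),(250.7,227.2),(276.5,253.8),(243.8,268.3)]
for n,s,L in(("scene",a,S),("side",b,D)):
    P=np.array([onz(s,*p,87) for p in L]);print(n,P[:,:2].tolist(),P.mean(0))
for p,z in(((334.8,246),72),((332.6,272.8),0)): print(onz(a,*p,z))
for p,z in(((318.4,177.5),72),((318,202.8),0)): print(onz(b,*p,z))
print(tri([ray(a,334.8,245.5),ray(b,318.4,177.5)]))
# others approx
print("petri",onz(a,318,228,15),onz(b,266,210,15)); print("tape",onz(a,208,261,19),onz(b,345,267,19))
print("sq tip",onz(a,286,247,125)); print("clear cap",onz(a,318.5,281,118)); print("timer",onz(b,186,246,25))
from bench import r, vision, monitor; print(monitor.sense())
```

```text
scene [[491.42535553024743, 238.7594993670382], [592.2628826792709, 203.62256863068126], [564.3115188788322, 130.24876253915943], [463.0308983744098, 162.9980185472832]] [527.8 183.9  87. ]
side [[585.4257983649246, 215.44042836704227], [560.9847170628527, 141.74601915408255], [459.77426408252813, 184.12714769280262], [485.4396885285197, 254.7555138217433]] [522.9 199.   87. ]
[ 578.6 -156.9   72. ]
[ 568.  -166.4    0. ]
[ 571.  -155.5   72. ]
[ 563.6 -144.8    0. ]
[ 574.8 -157.9   72.7]
petri [651.7 -40.7  15. ] [645.6 -18.   15. ]
tape [365.9  50.9  19. ] [363.   70.4  19. ]
sq tip [ 454.4 -125.9  125. ]
clear cap [ 438.3 -233.4  118. ]
timer [695.8 217.1  25. ]
{'time': 0.1, 'joint_pos': array([-4.9,  7.5, 85.3,  0. , 87.3, -4.9]), 'qd': array([ 0. , -0.1, -0.1,  0. ,  0.1,  0.1]), 'joint_efforts': array([  0. , -57.1, -50.2,  -0. ,   0. ,   0. ]), 'tool_pos': array([599.5,   0.1, 230.3]), 'tcp_rot': array([-179.9,   -0. ,   90. ]), 'ft_force': array([0.2, 0.2, 0.1]), 'wrist_torque': array([0., 0., 0.]), 'grip_force': 0.0, 'finger_gap': 85.65801137754464}
```

Run:
```python
from h import *
import cv2
np.set_printoptions(precision=1,suppress=True)
a=np.load("pics/scene0.npz");b=np.load("pics/side0.npz")
S=[(203.7,185.8),(240.8,177.2),(249.7,191.7),(211.2,201.7)]
D=[(243.8,268.3),(219.3,240.3),(250.7,227.2),(276.5,253.8)]
P=np.array([tri([ray(a,*p),ray(b,*q)]) for p,q in zip(S,D)]);print(P,P.mean(0))
f=P[2:].mean(0)-P[:2].mean(0);print("fwd",f,np.degrees(np.arctan2(f[1],f[0])),np.linalg.norm(f[:2]))
l=P[[1,2]].mean(0)-P[[0,3]].mean(0);print(l,np.linalg.norm(l))
# petri masks
for n,s,(x,y,w,h) in(("a",a,(295,208,45,40)),("b",b,(243,195,48,32))):
    g=cv2.cvtColor(s["pixels"],6)[y:y+h,x:x+w]; m=(g>195).astype(np.uint8)
    c=max(cv2.findContours(m,0,2)[0],key=len); print(n,cv2.boundingRect(c),g.max(),x,y)
```

```text
[[494.5 247.1  79.4]
 [594.3 208.7  81.4]
 [567.5 135.4  81.8]
 [468.6 174.   77.4]] [531.2 191.3  80. ]
fwd [-26.4 -73.2  -0.8] -109.80526957499885 77.82951626503514
[ 99.4 -38.4   3.2] 106.59303515378505
a (38, 18, 1, 2) 200 295 208
b (7, 5, 31, 18) 218 243 195
```

Add to h.py:
```python
from scipy.spatial.transform import Rotation as Ro
def frame(yaw,lean): # yaw: heading of case +x; tool x along it, leaning to the front
    c,s=np.cos(np.radians(yaw)),np.sin(np.radians(yaw))
    return Ro.from_matrix(np.array([[c,s,0],[s,-c,0],[0,0,-1]]).T)*Ro.from_rotvec([0,lean,0],degrees=True)
def row(st,pos,R):
    C=Ro.from_euler("xyz",st["tcp_rot"],degrees=True)
    return np.round(np.r_[(C.inv()*R).as_rotvec(degrees=True),C.inv().apply(np.array(pos)-st["tool_pos"])],1)
```

Run:
```python
from h import *
from bench import r, vision, monitor
R=frame(69.5,40); d=R.as_matrix()[:,2]; print(d,R.as_matrix()[:,1])
print(row(monitor.sense(),np.array([505.5,130.3,30])-100*d,R))
```

```text
[ 0.22510897  0.60208128 -0.76604444] [ 0.93667219 -0.35020738  0.        ]
[  -7.2   39.6   19.6   70.  -116.3  123.9]
```

Careful with the scale: shifts go in shares of 400 mm and turns go in shares of 90 degrees. That gives: 123.9 mm / 400 = 0.3098, -116.3 mm / 400 = -0.2908, 39.6 degrees / 90 = 0.44.

Request:
steer_hand(plan=[[[-0.0222, 0.1111, 0.0556, 0.0375, -0.0625, 0.0375, 0], [-0.0444, 0.2222, 0.1111, 0.0875, -0.15, 0.125, 0], [-0.0667, 0.3333, 0.1667, 0.1375, -0.2375, 0.225, 0], [-0.08, 0.44, 0.2178, 0.175, -0.2908, 0.3098, 0], [-0.08, 0.44, 0.2178, 0.175, -0.2908, 0.3098, 0], [-0.08, 0.44, 0.2178, 0.175, -0.2908, 0.3098, 0]]])

```text
time: 0.85
tool_pos: [484.3, 69.2, 107.8]
tcp_rot: [179.9, -40.0, 69.5]
ft_force: [-0.4, -0.2, 0.5]
finger_gap: 0.0
grip_force: 0.0
```

Run:
```python
from h import *
from bench import r, vision, monitor
import cv2
s=vision.snapshot("wrist");cv2.imwrite("pics/w1.png",s["pixels"]);np.savez("pics/w1.npz",**s);print(monitor.sense()["joint_pos"],s["pose"])
```

```text
[-27.29491075  -7.02371633 122.75019573  41.44058916  74.52581424
 -22.1476351 ] [[ 9.36453780e-01  3.18695748e-01 -1.46585600e-01  4.68598578e+02]
 [-3.50790541e-01  8.51440714e-01 -3.89864986e-01  3.02557132e+01]
 [ 5.60635299e-04  4.16511382e-01  9.09130329e-01  2.60301954e+02]
 [ 0.00000000e+00  0.00000000e+00  0.00000000e+00  1.00000000e+00]]
```

View pics/w1.png

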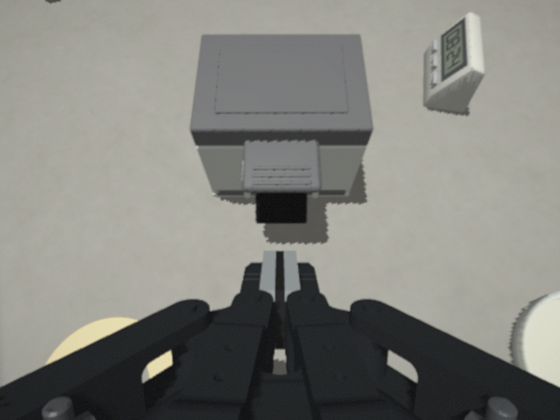

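The wrist view shows the lid top's corners at (203,35), (361,35), (371,130) and (192,130), and the visor's front edge at row 191 across columns 244–320. The black paddle spans columns 257–308 and rows 193–222, and the case is square to the tool.

Run:
```python
from h import *
np.set_printoptions(precision=1,suppress=True)
w=np.load("pics/w1.npz")
for z in(80,87):
    P=np.array([onz(w,*p,z) for p in[(203,35),(361,35),(371,130),(192,130)]]);f=P[2:].mean(0)-P[:2].mean(0)
    print(z,P.mean(0),np.linalg.norm(f),np.linalg.norm(P[1]-P[0]),np.linalg.norm(P[2]-P[3]),np.degrees(np.arctan2(-f[1],-f[0])))
F=np.array([-.3502,-.9367]);Y=np.array([.9367,-.3502])
V=(onz(w,244,191,76)+onz(w,320,191,76))/2;print("visor edge",V,"->centre",V[:2]-F*74,np.linalg.norm(onz(w,244,191,76)-onz(w,320,191,76)))
# paddle lower edge: centre minus 11mm along slope: slope 40deg from horizontal; lower edge z=30-11*sin40=22.9, front 65+8.4
B=onz(w,282.5,222,22.9);print("paddle",B,B[:2]-F*73.4)
B=(onz(w,214,192,0)+onz(w,350,192,0))/2;print("base front",B,B[:2]-F*40,np.linalg.norm(onz(w,214,192,0)-onz(w,350,192,0)))
a=np.load("pics/scene0.npz");b=np.load("pics/side0.npz")
```

```text
80 [531.7 193.8  80. ] 81.0947281572021 110.5089933247223 108.5369170306563 69.0771971379377
87 [529.2 187.5  87. ] 77.94632580630966 106.21861857059699 104.32310569540503 69.07719713793769
visor edge [503.5 118.9  76. ] ->centre [529.4 188.2] 43.39712176263003
paddle [505.2 121.2  22.9] [530.9 190. ]
base front [517.6 154.6   0. ] [531.6 192.1] 109.54023215381285
```

Run:
```python
from h import *
from bench import r, vision, monitor
R=frame(69.3,40); d=R.as_matrix()[:,2]
for k in(-15,0,6.5): print(row(monitor.sense(),np.array([507.5,129.7,30])+k*d,R))
```

```text
[ 0.   0.1  0.3 -1.2 -1.1 87.1]
[ 0.000e+00  1.000e-01  3.000e-01 -1.200e+00 -1.100e+00  1.021e+02]
[ 0.000e+00  1.000e-01  3.000e-01 -1.200e+00 -1.100e+00  1.086e+02]
```

In the tool's units: 105 mm / 400 = 0.2625, 103 mm / 400 = 0.2575.

Request:
steer_hand(plan=[[[0, 0, 0, -0.003, -0.0028, 0.0625, 0], [0, 0, 0, -0.003, -0.0028, 0.1375, 0], [0, 0, 0, -0.003, -0.0028, 0.2, 0], [0, 0, 0, -0.003, -0.0028, 0.23, 0], [0, 0, 0, -0.003, -0.0028, 0.245, 0], [0, 0, 0, -0.003, -0.0028, 0.2525, 0], [0, 0, 0, -0.003, -0.0028, 0.2575, 0], [0, 0, 0, -0.003, -0.0028, 0.2625, 0]]])

```text
time: 1.9
tool_pos: [507.1, 132.4, 27.5]
tcp_rot: [179.8, -40.1, 69.6]
ft_force: [-1.0, -1.8, 8.1]
finger_gap: 0.1
grip_force: 3.1
```

Request:
steer_hand(plan=[[[0, 0, 0, 0, 0, 0.0025, 0], [0, 0, 0, 0, 0, 0.005, 0]]])

```text
time: 2.15
tool_pos: [507.7, 133.1, 26.5]
tcp_rot: [179.8, -40.1, 69.7]
ft_force: [-13.3, -14.0, 21.7]
finger_gap: 0.3
grip_force: 12.6
```

Run:
```python
from h import *
from bench import r, vision, monitor
import cv2
im=[]
for n in("wrist","side"):
    s=vision.snapshot(n);im.append(s["pixels"])
cv2.imwrite("pics/p2.png",np.hstack([cv2.resize(im[0],(400,300)),cv2.resize(im[1][180:310,200:373],(400,300))]));print(monitor.sense()["ft_force"])
```

```text
[-10.35454434  -9.00101497  17.75412356]
```

View pics/p2.png

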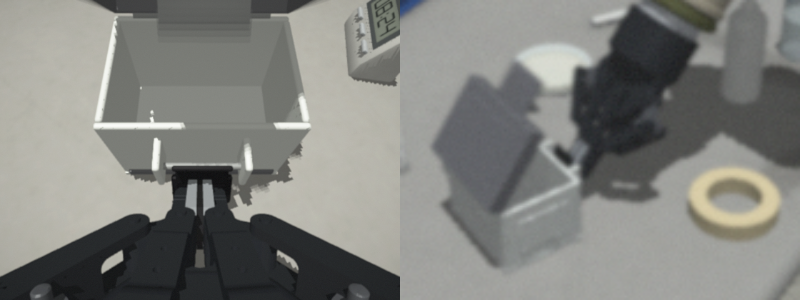

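The lid is open: the wrist view shows the open compartment and the side view shows the lid swung up. I'll retreat and go to the dropper.

In the tool's units: -160 mm / 400 = -0.4, -110 mm / 400 = -0.275.

Request:
steer_hand(plan=[[[0, 0, 0, 0, 0, -0.05, 0], [0, 0, 0, 0, 0, -0.15, 0], [0, 0, 0, 0, 0, -0.275, 0], [0, 0, 0, 0, 0, -0.4, 40]]])

```text
time: 2.75
tool_pos: [469.8, 36.4, 148.5]
tcp_rot: [179.9, -40.0, 69.6]
ft_force: [0.8, 0.1, -0.0]
finger_gap: 17.0
grip_force: 0.0
```

Run:
```python
from h import *
from bench import r, vision, monitor
print(row(monitor.sense(),[575,-157,150],frame(69.5,0)),monitor.sense()["ft_force"])
```

```text
[ 1.000e-01 -4.000e+01  0.000e+00 -1.098e+02  1.663e+02 -9.380e+01] [ 0.79348629  0.05530693 -0.0111293 ]
```

In the tool's units: 166.3 mm / 400 = 0.4158, 150 mm / 400 = 0.375, -40 degrees / 90 = -0.4444.

Request:
steer_hand(plan=[[[0, -0.0889, 0, 0.025, 0.05, -0.1125, 85], [0, -0.2, 0, -0.0375, 0.15, -0.2, 85], [0, -0.3111, 0, -0.125, 0.275, -0.2625, 85], [0, -0.4, 0, -0.2125, 0.375, -0.275, 85], [0, -0.4444, 0, -0.2745, 0.4158, -0.25, 85], [0, -0.4444, 0, -0.2745, 0.4158, -0.2345, 85], [0, -0.4444, 0, -0.2745, 0.4158, -0.2345, 85]]])

```text
time: 3.62
tool_pos: [575.0, -155.1, 148.3]
tcp_rot: [-180.0, -0.1, 69.5]
ft_force: [-0.3, -0.1, 0.3]
finger_gap: 85.1
grip_force: 0.0
```

Run:
```python
from h import *
from bench import r, vision, monitor
import cv2
s=vision.snapshot("wrist");cv2.imwrite("pics/w3.png",s["pixels"]);np.savez("pics/w3.npz",**s)
```

```text
(no output)
```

View pics/w3.png

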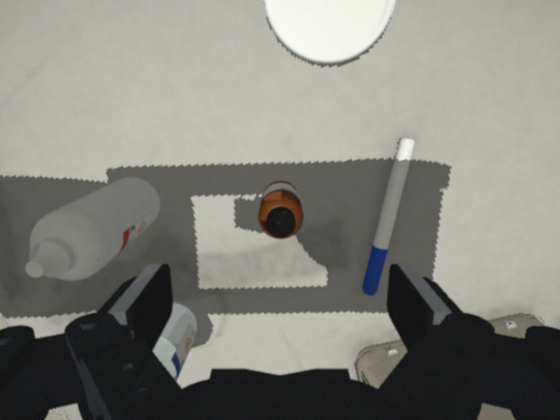

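The dropper's cap centre is at (280,221), between the open fingers; the pen and the other bottles are clear.

Run:
```python
from h import *
from bench import r, vision, monitor
w=np.load("pics/w3.npz");p=onz(w,280,221,72);print(p)
print(row(monitor.sense(),[p[0],p[1],31],frame(69.5,0)))
```

```text
[ 573.30108441 -157.70215611   72.        ]
[ 1.000e-01 -1.000e-01  0.000e+00 -3.100e+00 -1.200e+00  1.182e+02]
```

In the tool's units: 118 mm / 400 = 0.295, 112 mm / 400 = 0.28.

Request:
steer_hand(plan=[[[0, 0, 0, -0.0075, -0.0025, 0.075, 85], [0, 0, 0, -0.0075, -0.0025, 0.1625, 85], [0, 0, 0, -0.0075, -0.0025, 0.2375, 85], [0, 0, 0, -0.0075, -0.0025, 0.28, 85], [0, 0, 0, -0.0075, -0.0025, 0.295, 85], [0, 0, 0, -0.0075, -0.0025, 0.295, 45], [0, 0, 0, -0.0075, -0.0025, 0.295, 38], [0, 0, 0, -0.0075, -0.0025, 0.295, 33]]], grip_n=30)

```text
time: 4.68
tool_pos: [574.7, -158.5, 31.6]
tcp_rot: [179.8, -0.0, 69.5]
ft_force: [0.5, 0.1, 0.8]
finger_gap: 33.5
grip_force: 0.0
```

Request:
steer_hand(plan=[[[0, 0, 0, 0, 0, 0, 20], [0, 0, 0, 0, 0, 0, 20], [0, 0, 0, 0, 0, 0, 20], [0, 0, 0, 0, 0, 0, 20]]])

```text
time: 5.18
tool_pos: [574.5, -158.5, 31.6]
tcp_rot: [179.9, -0.0, 69.5]
ft_force: [-1.4, -0.3, 5.4]
finger_gap: 29.7
grip_force: 29.6
```

Run:
```python
from h import *
from bench import r, vision, monitor
for z in(180,36.6): print(row(monitor.sense(),[528.7,185.8,z],frame(69.3,0)))
```

```text
[ 1.000e-01 -0.000e+00  2.000e-01  3.066e+02 -1.629e+02 -1.485e+02]
[ 1.000e-01 -0.000e+00  2.000e-01  3.065e+02 -1.633e+02 -5.100e+00]
```

Request:
steer_hand(plan=[[[0, 0, 0, 0, 0, -0.025, 20], [0, 0, 0, 0, 0, -0.1, 20], [0, 0, 0, 0, 0, -0.2, 20], [0, 0, 0, 0, 0, -0.3, 20], [0, 0, 0, 0, 0, -0.3625, 20], [0, 0, 0, 0, 0, -0.375, 20]]])

```text
time: 5.92
tool_pos: [575.0, -158.7, 183.4]
tcp_rot: [179.7, -0.0, 69.5]
ft_force: [-1.1, -0.7, -1.2]
finger_gap: 29.6
grip_force: 29.8
```

In the tool's units: 306.6 mm / 400 = 0.7665, 290 mm / 400 = 0.725.

Request:
steer_hand(plan=[[[0, 0, 0, 0.05, -0.0275, 0, 20], [0, 0, 0, 0.15, -0.0825, 0, 20], [0, 0, 0, 0.275, -0.15, 0, 20], [0, 0, 0, 0.4, -0.2175, 0, 20], [0, 0, 0, 0.525, -0.2825, 0, 20], [0, 0, 0, 0.6375, -0.3425, 0, 20], [0, 0, 0, 0.725, -0.3875, 0, 20], [0, 0, 0, 0.7665, -0.4075, 0, 20]]])

```text
time: 6.92
tool_pos: [526.0, 188.5, 178.7]
tcp_rot: [-179.9, 0.0, 69.7]
ft_force: [-1.3, -0.1, -0.8]
finger_gap: 29.5
grip_force: 29.8
```

Request:
steer_hand(plan=[[[0, 0, 0, 0, 0, 0, 20], [0, 0, 0, 0, 0, 0, 20]]])

```text
time: 7.18
tool_pos: [527.9, 185.1, 179.9]
tcp_rot: [180.0, 0.0, 69.5]
ft_force: [-0.6, 0.1, -1.0]
finger_gap: 29.7
grip_force: 29.8
```

Run:
```python
from h import *
from bench import r, vision, monitor
import cv2
print(row(monitor.sense(),[528.7,185.8,36.6],frame(69.3,0)))
im=[vision.snapshot(n)["pixels"] for n in("wrist","side")]
cv2.imwrite("pics/p4.png",np.hstack([cv2.resize(im[0],(400,300)),cv2.resize(im[1][180:310,200:373],(400,300))]))
```

```text
[  0.    0.    0.2   1.    0.4 143.3]
```

View pics/p4.png

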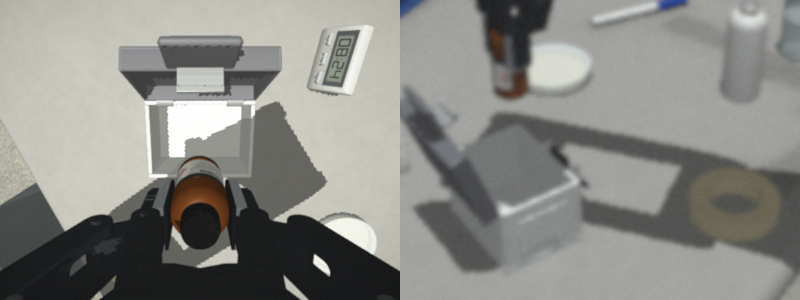

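The bottle hangs upright above the open compartment, so I'll descend.

In the tool's units: 140 mm / 400 = 0.35, 138 mm / 400 = 0.345.

Request:
steer_hand(plan=[[[0, 0, 0, 0.0025, 0.001, 0.05, 20], [0, 0, 0, 0.0025, 0.001, 0.125, 20], [0, 0, 0, 0.0025, 0.001, 0.2, 20], [0, 0, 0, 0.0025, 0.001, 0.2625, 20], [0, 0, 0, 0.0025, 0.001, 0.3075, 20], [0, 0, 0, 0.0025, 0.001, 0.3325, 20], [0, 0, 0, 0.0025, 0.001, 0.345, 20], [0, 0, 0, 0.0025, 0.001, 0.35, 20]]])

```text
time: 8.28
tool_pos: [529.6, 186.9, 41.0]
tcp_rot: [179.9, -0.1, 69.5]
ft_force: [0.2, -1.3, -1.0]
finger_gap: 29.3
grip_force: 29.8
```

Request:
steer_hand(plan=[[[0, 0, 0, 0, 0, 0.0025, 20], [0, 0, 0, 0, 0, 0.0038, 20], [0, 0, 0, 0, 0, 0.005, 20], [0, 0, 0, 0, 0, 0.0063, 20], [0, 0, 0, 0, 0, 0.0075, 20], [0, 0, 0, 0, 0, 0.0075, 20]]])

```text
time: 9.02
tool_pos: [529.0, 186.8, 37.5]
tcp_rot: [180.0, -0.0, 69.5]
ft_force: [0.5, -0.9, -1.0]
finger_gap: 29.6
grip_force: 29.8
```

In the tool's units: 1 mm / 400 = 0.0025, 0.5 mm / 400 = 0.0013.

Request:
steer_hand(plan=[[[0, 0, 0, 0, 0, 0.0013, 20], [0, 0, 0, 0, 0, 0.0025, 20], [0, 0, 0, 0, 0, 0.0025, 20]]])

```text
time: 9.4
tool_pos: [529.0, 186.8, 36.5]
tcp_rot: [180.0, -0.0, 69.5]
ft_force: [0.7, 0.0, -0.5]
finger_gap: 29.5
grip_force: 29.8
```

Request:
steer_hand(plan=[[[0, 0, 0, 0, 0, 0.0013, 20], [0, 0, 0, 0, 0, 0.0025, 20], [0, 0, 0, 0, 0, 0.0025, 20]]])

```text
time: 9.78
tool_pos: [529.1, 186.8, 35.7]
tcp_rot: [179.9, -0.0, 69.5]
ft_force: [-0.0, -0.6, 0.6]
finger_gap: 29.2
grip_force: 29.9
```

In the tool's units: 0.4 mm / 400 = 0.001.

Request:
steer_hand(plan=[[[0, 0, 0, 0, 0, 0.001, 20], [0, 0, 0, 0, 0, 0.001, 20]]])

```text
time: 10.02
tool_pos: [529.2, 186.9, 35.6]
tcp_rot: [179.9, -0.1, 69.5]
ft_force: [-2.2, 0.6, 4.5]
finger_gap: 29.3
grip_force: 30.3
```

Request:
steer_hand(plan=[[[0, 0, 0, 0, 0, 0, 32], [0, 0, 0, 0, 0, 0, 36], [0, 0, 0, 0, 0, 0, 40], [0, 0, 0, 0, 0, 0, 46], [0, 0, 0, 0, 0, 0, 50], [0, 0, 0, 0, 0, 0, 50]]])

```text
time: 10.78
tool_pos: [529.1, 186.8, 35.2]
tcp_rot: [179.9, -0.0, 69.5]
ft_force: [0.4, 0.7, -0.0]
finger_gap: 49.7
grip_force: 0.0
```

In the tool's units: -230 mm / 400 = -0.575, -225 mm / 400 = -0.5625.

Request:
steer_hand(plan=[[[0, 0, 0, 0, 0, -0.02, 50], [0, 0, 0, 0, 0, -0.0625, 50], [0, 0, 0, 0, 0, -0.1375, 50], [0, 0, 0, 0, 0, -0.2375, 50], [0, 0, 0, 0, 0, -0.35, 20], [0, 0, 0, 0, 0, -0.4625, 0], [0, 0, 0, 0, 0, -0.5625, 0], [0, 0, 0, 0, 0, -0.575, 0]]])

```text
time: 11.78
tool_pos: [530.7, 187.2, 271.3]
tcp_rot: [179.5, -0.3, 69.5]
ft_force: [0.6, 0.0, -0.4]
finger_gap: 0.3
grip_force: 0.0
```

Run:
```python
from h import *
from bench import r, vision, monitor
import cv2
s=vision.snapshot("wrist");np.savez("pics/w5.npz",**s)
im=[s["pixels"],vision.snapshot("side")["pixels"]]
cv2.imwrite("pics/p5.png",np.hstack([cv2.resize(im[0],(400,300)),cv2.resize(im[1][180:310,200:373],(400,300))]))
```

```text
(no output)
```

View pics/p5.png

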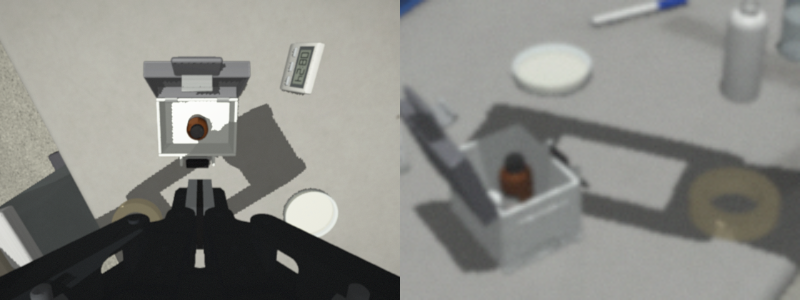

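The bottle stands upright in the case and the lid is fully open. I'll go behind the lid with the tool leaning rearward and work out the closing arc.

Add to h.py:
```python
e=np.array([.3535,.9354]);C=np.array([530.3,190.3])
W=lambda u,z:np.r_[C+e*u,z]
def arc(t):
    s,c=np.sin(t),np.cos(t); k=11*abs(.866*s-.5*c)
    return W(40-68*c+18*s+k*s,69+68*s+18*c+k*c)
```

Run:
```python
from h import *
from bench import r, vision, monitor
np.set_printoptions(suppress=True)
for u,z in((60,280),(130,230),(112,128)): print(row(monitor.sense(),W(u,z),frame(69.3,-30)))
```

```text
[  0.3 -30.1   0.2  63.6  -0.  -12.6]
[  0.3 -30.1   0.2 133.5   0.1  37.6]
[  0.3 -30.1   0.2 115.2  -0.3 139.5]
```

In the tool's units: 133 mm / 400 = 0.3325, 125 mm / 400 = 0.3125, -30 degrees / 90 = -0.3333.

Request:
steer_hand(plan=[[[0, -0.0889, 0, 0.05, 0, -0.025, 0], [0, -0.1778, 0, 0.1375, 0, -0.03, 0], [0, -0.2667, 0, 0.2375, 0, -0.025, 0], [0, -0.3333, 0, 0.3125, 0, 0, 0], [0, -0.3333, 0, 0.3325, 0, 0.0625, 0], [0, -0.3333, 0, 0.3325, 0, 0.0925, 0], [0, -0.3333, 0, 0.3325, 0, 0.0925, 0]]])

```text
time: 12.75
tool_pos: [575.0, 309.7, 228.5]
tcp_rot: [180.0, 30.0, 69.4]
ft_force: [-0.1, -0.1, 1.5]
finger_gap: 0.1
grip_force: 0.0
```

Run:
```python
from h import *
from bench import r, vision, monitor
np.set_printoptions(suppress=True)
s=monitor.sense();print(s["joint_pos"]);print(row(s,W(112,128),frame(69.3,-30)))
```

```text
[ 33.27055631  41.2082283   47.72469031 -18.97752662 114.77503335
  49.45028648]
[ 0.1 -0.   0.1 36.8  0.3 94.8]
```

In the tool's units: 94.8 mm / 400 = 0.237, 94 mm / 400 = 0.235.

Request:
steer_hand(plan=[[[0, 0, 0, 0.0375, 0, 0.0625, 0], [0, 0, 0, 0.075, 0, 0.1375, 0], [0, 0, 0, 0.092, 0, 0.205, 0], [0, 0, 0, 0.092, 0, 0.235, 0], [0, 0, 0, 0.092, 0, 0.237, 0]]])

```text
time: 13.38
tool_pos: [570.4, 295.8, 129.8]
tcp_rot: [179.9, 29.9, 69.4]
ft_force: [0.6, -0.3, -0.1]
finger_gap: -0.3
grip_force: 0.0
```

Run:
```python
from h import *
from bench import r, vision, monitor
np.set_printoptions(suppress=True)
s=monitor.sense();print(s["tool_pos"],s["ft_force"])
for t in(1.9,1.7,1.5,1.3,1.1,.9,.7,.5,.3,.2,.1,0): print(t,row(s,arc(t),frame(69.3,-30)))
```

```text
[570.37364209 295.80139379 129.76221797] [ 0.58243655 -0.29755467 -0.0698113 ]
1.9 [  0.2  -0.1   0.1 -17.6  -0.3  16.7]
1.7 [  0.2  -0.1   0.1 -32.9  -0.3  15.4]
1.5 [  0.2  -0.1   0.1 -48.4  -0.3  17.4]
1.3 [  0.2  -0.1   0.1 -63.3  -0.3  22.9]
1.1 [  0.2  -0.1   0.1 -76.7  -0.4  31.7]
0.9 [  0.2  -0.1   0.1 -87.9  -0.4  43.4]
0.7 [  0.2  -0.1   0.1 -96.3  -0.5  57.3]
0.5 [   0.2   -0.1    0.1 -101.3   -0.6   72.2]
0.3 [   0.2   -0.1    0.1 -103.7   -0.6   84. ]
0.2 [   0.2   -0.1    0.1 -104.2   -0.6   90.1]
0.1 [   0.2   -0.1    0.1 -104.2   -0.6   96.2]
0 [   0.2   -0.1    0.1 -103.6   -0.7  102.5]
```

In the tool's units: -63 mm / 400 = -0.1575, -56 mm / 400 = -0.14.

Request:
steer_hand(plan=[[[0, 0, 0, -0.025, 0, 0.03, 0], [0, 0, 0, -0.0425, 0, 0.0425, 0], [0, 0, 0, -0.0625, 0, 0.04, 0], [0, 0, 0, -0.0825, 0, 0.0388, 0], [0, 0, 0, -0.1025, 0, 0.0413, 0], [0, 0, 0, -0.12, 0, 0.0438, 0], [0, 0, 0, -0.14, 0, 0.05, 0], [0, 0, 0, -0.1575, 0, 0.0575, 0]]])

```text
time: 14.38
tool_pos: [546.7, 234.5, 139.4]
tcp_rot: [179.9, 30.0, 69.5]
ft_force: [1.2, 1.6, -0.9]
finger_gap: 0.2
grip_force: 0.6
```

Run:
```python
from h import *
from bench import r, vision, monitor
np.set_printoptions(suppress=True)
s=monitor.sense()
for t in(1.3,1.1,.9,.7,.5,.3,.2,.1,0): print(t,row(s,arc(t),frame(69.3,-30)))
```

```text
1.3 [ 0.2 -0.   0.2 -1.5  0.3 -1.5]
1.1 [  0.2  -0.    0.2 -14.9   0.2   7.3]
0.9 [  0.2  -0.    0.2 -26.1   0.1  19. ]
0.7 [  0.2  -0.    0.2 -34.4   0.1  32.9]
0.5 [  0.2  -0.    0.2 -39.4  -0.   47.8]
0.3 [  0.2  -0.    0.2 -41.8  -0.   59.6]
0.2 [  0.2  -0.    0.2 -42.3  -0.1  65.7]
0.1 [  0.2  -0.    0.2 -42.3  -0.1  71.9]
0 [  0.2  -0.    0.2 -41.7  -0.1  78.1]
```

In contact at about 2 N; I'll keep following the arc.

In the tool's units: 48 mm / 400 = 0.12, 40 mm / 400 = 0.1.

Request:
steer_hand(plan=[[[0, 0, 0, -0.02, 0, 0.0075, 0], [0, 0, 0, -0.0375, 0, 0.0188, 0], [0, 0, 0, -0.0525, 0, 0.0325, 0], [0, 0, 0, -0.065, 0, 0.0475, 0], [0, 0, 0, -0.0763, 0, 0.065, 0], [0, 0, 0, -0.0863, 0, 0.0825, 0], [0, 0, 0, -0.0925, 0, 0.1, 0], [0, 0, 0, -0.0988, 0, 0.12, 0]]])

```text
time: 15.38
tool_pos: [526.5, 180.0, 117.2]
tcp_rot: [179.9, 30.0, 69.5]
ft_force: [1.2, 1.6, 0.6]
finger_gap: 0.1
grip_force: 0.9
```

Run:
```python
from h import *
from bench import r, vision, monitor
np.set_printoptions(suppress=True)
s=monitor.sense()
for t in(.5,.3,.2,.1,0): print(t,row(s,arc(t),frame(69.3,-30)))
```

```text
0.5 [ 0.2 -0.   0.2 -0.2 -0.1 -0.4]
0.3 [ 0.2 -0.   0.2 -2.6 -0.1 11.4]
0.2 [ 0.2 -0.   0.2 -3.1 -0.1 17.5]
0.1 [ 0.2 -0.   0.2 -3.1 -0.1 23.7]
0 [ 0.2 -0.   0.2 -2.5 -0.2 29.9]
```

In the tool's units: 30 mm / 400 = 0.075, 29 mm / 400 = 0.0725.

Request:
steer_hand(plan=[[[0, 0, 0, -0.0038, 0, 0.015, 0], [0, 0, 0, -0.0065, 0, 0.0285, 0], [0, 0, 0, -0.0078, 0, 0.0438, 0], [0, 0, 0, -0.0078, 0, 0.055, 0], [0, 0, 0, -0.0075, 0, 0.0625, 0], [0, 0, 0, -0.007, 0, 0.0675, 0], [0, 0, 0, -0.0065, 0, 0.0725, 0], [0, 0, 0, -0.0063, 0, 0.075, 0]]])

```text
time: 16.38
tool_pos: [521.3, 165.4, 94.6]
tcp_rot: [179.8, 29.8, 69.5]
ft_force: [-2.0, 7.8, 15.0]
finger_gap: -0.1
grip_force: 7.9
```

Request:
steer_hand(plan=[[[0, 0, 0, 0.0013, 0, 0.0023, 0], [0, 0, 0, 0.0013, 0, 0.0023, 0]]])

```text
time: 16.62
tool_pos: [521.3, 165.5, 94.5]
tcp_rot: [179.8, 29.8, 69.5]
ft_force: [-4.5, 6.1, 17.6]
finger_gap: -0.2
grip_force: 9.0
```

In the tool's units: 1.6 mm / 400 = 0.004, 0.8 mm / 400 = 0.002.

Request:
steer_hand(plan=[[[0, 0, 0, 0.001, 0, 0.002, 0], [0, 0, 0, 0.002, 0, 0.004, 0], [0, 0, 0, 0.002, 0, 0.004, 0]]])

```text
time: 17.0
tool_pos: [521.1, 164.4, 90.4]
tcp_rot: [179.9, 29.9, 69.5]
ft_force: [0.3, -0.7, -0.4]
finger_gap: -0.1
grip_force: 0.0
```

Request:
steer_hand(plan=[[[0, 0, 0, 0, 0, -0.0075, 0], [0, 0, 0, 0, 0, -0.025, 0], [0, 0, 0, 0, 0, -0.1, 0], [0, 0, 0, 0, 0, -0.225, 0], [0, 0, 0, 0, 0, -0.275, 0], [0, 0, 0, 0, 0, -0.275, 0], [0, 0, 0, 0, 0, -0.275, 0], [0, 0, 0, 0, 0, -0.275, 0]]])

```text
time: 18.0
tool_pos: [538.8, 214.8, 183.6]
tcp_rot: [-179.9, 30.1, 69.5]
ft_force: [0.5, -0.5, -1.0]
finger_gap: 0.3
grip_force: 0.0
```

Run:
```python
from bench import r, vision, monitor
import cv2,numpy as np
im=[vision.snapshot(n)["pixels"] for n in("scene","side")]
cv2.imwrite("pics/p6.png",np.hstack([cv2.resize(im[0][140:290,180:380],(400,300)),cv2.resize(im[1][150:310,200:413],(400,300))]))
```

```text
(no output)
```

View pics/p6.png

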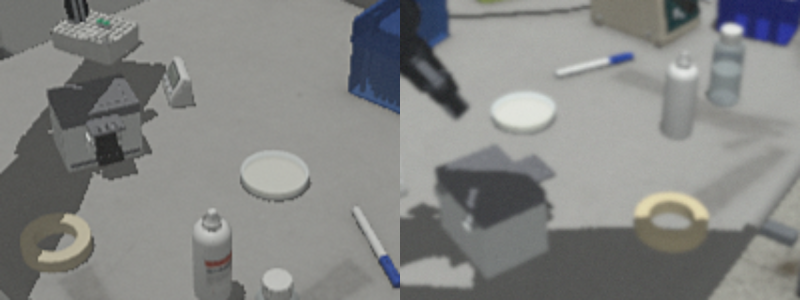

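The lid is shut and has stayed shut for a second after release, the other items look unmoved, and the robot is clear.

```bash
python3 -c "
from bench import r, vision, monitor
print(r.hand_in())"
```

```text
the job is handed in; nothing more can be done
None
```

The dropper bottle stands upright in the case and the lid is snapped shut; it stayed shut after release, the other items look unmoved, and the job was handed in at about 18 s.

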